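# Level the egg balance by its sprung trim handle and lay it down again

## Robot

A 6-joint arm with a two-finger parallel gripper is mounted at the origin on the work surface. World frame = base frame: x ahead of the robot, y to its left, z up, the work surface at z = 0. Lengths are in m, angles in rad, forces in N, time in s.
With the tool pointing down it reaches from about 0.375 to 0.975 m from the base axis. Payload 3.8 kg.
Tool frame: the origin (TCP) lies on the centre line of the jaws, within the pads' length; the fingertips stand 17 mm ahead of it and the grasp point (between the pads) lies 2 mm behind it; y points along the fingers, x is the direction in which the jaws open and shut, and the axes are right-handed (so a half turn about y gives the same grasp; the last joint's range is limited). The gripper opens to 85 mm and grips with 20 to 120 N. Pads are 22 mm wide; open, the fingers measure 114 mm over their backs; the gripper's body (76 mm by 85 mm) begins 54 mm behind the grasp point. The pads swing forward as they close: fully open they stand 13 mm farther back than shut.
Start: joints at [-1.187, 0.264, 1.604, -0, 1.274, -0.037], TCP at [0.276, -0.616, 0.248] pointing down, gripper open.
Joint ranges: [-2.63, 2.63], [-0.94, 2.18], [0.31, 2.57], [-1.31, 4.45], [0, 2.66], [-2.55, 2.55]. Speed limits (rad/s): [2.57, 2.57, 3.14, 3.14, 3.14, 3.14].

## Interface

Orientations are given as a 3x3 rotation matrix whose columns are the frame's x, y, z axes.
In Python, from plant import ctrl gives the robot as it stands. Calls block until the motion is done:
- ctrl.move_to(position, orientation): joint-space move of the TCP to a pose.
- ctrl.move_straight(position, rotation=None, speed=0.15): straight line of the TCP; rotation=None keeps the orientation; speed is the mean speed in m/s.
- ctrl.move_j(angles): joint-space move.
- ctrl.gripper_open() and ctrl.close_gripper(newtons=None): open the fingers fully, or close them until they stop; newtons is the grip in N (None keeps the last).
- ctrl.dwell(seconds).
- ctrl.inverse_kinematics(position, orientation): joint angles nearest the present ones, or None.
- ctrl.get_state(): the state.
- ctrl.camera(name): name is "scene" or "top" or "wrist"; returns a dict with "pixels" (480x640x3 uint8, red, green, blue), "z_map" (480x640 float32, m along the optical axis (not along the pixel's ray), 0 where there is no reading), "camera_matrix" (3x3 intrinsics, pixels), "position" and "rotation" of the camera in the world. Camera axes: x right, y down, z forward; pixel columns grow to the right and rows downward; lengths in m; the calibration is good to about 2 mm. A picture is of the moment at which its call begins.
A pose or a line that the arm cannot do raises ctrl.IKError and nothing moves.
- ctrl.hand_in(): hands the job in, once; it reports no verdict.
The state is a dict: "time_s": time; "joint_pos": joint angles; "joint_velocities": joint speeds; "effort": joint torques, N m; "position": TCP position; "orientation": TCP orientation; "wrist_force": force on the tool from outside, world axes, zero at the start; "moment": the same for the moment, N m; "finger_gap": finger opening in m.
Only numpy, scipy, OpenCV 4.12 (cv2) and the standard library are available. Lean on these libraries where they do the work, as an engineer would, in place of code of your own. Each camera call takes 0.05 s, during which the arm holds its last target.

## Task

Use the small wooden trim handle at the front of the kitchen balance, and only that, to raise the egg pan off its rest, bring the top-heavy beam level (pointer at the middle mark) and keep it level, correcting as it tends to tip, for at least 5 seconds without a break so that the weighing can be read. Then lay the egg pan back down on its rest and let go of the handle; never let the beam swing fast or bang, do not touch the beam, pans, eggs, weights or bob, and leave the other things where they stand.

Things in the scene. Friction and masses are not known exactly. Their poses are not given: they have to be found in the camera images.
- balance: White foot of a two-pan kitchen balance, fixed: slab 170 x 300 x 20 mm, two cheeks up to 150 mm, and behind the beam a white arch with black marks (middle, 0.1 rad either side, both stops). Origin under the slab's centre; x is parallel to the pivot axis and points away from the robot (within 0.3 rad), y along the level beam to the egg pan, z up. Position and yaw vary.
- pivot (a point): Pivot of beam and trim lever: 140 mm above the balance's origin, axes as balance; both turn about its x axis. Beam with all it carries: inertia about the pivot 0.033 kg m2 nominal; gravity torque +0.29 N m per rad of tilt, tipping it farther (0.25 to 0.33); imbalance of the pans within 0.045 N m either way; damping 0.004 N m s/rad; almost no friction.
- beam (a joint): Tilt of the beam, rad about the balance's x: 0 level (pointer at the middle mark), positive raises the egg pan. Stops: -0.28 (egg pan down on its rest, where it starts) and +0.28. Level means within 0.1 rad. Faster than 0.8 rad/s (13 cm/s at the pans) is a bang. With the handle held still in space net stiffness is about -0.11 N m/rad: it tips away with a time constant of 0.45 to 0.8 s.
- trim (a joint): Angle of the trim lever relative to the beam, rad, same axis: 0 in line with the bob's stem, positive turns its top towards -y. A soft spring of 0.18 N m/rad (damping 0.008 N m s/rad) joins lever and beam: lever held at angle a in space (a = beam + trim) puts 0.18 x (a - beam) N m on the beam. Range -1.2 to 1.2. The lever weighs 35 g; free, it stays within 0.1 rad of 0.
- grip (a point): Middle of the wooden trim handle: round bar, 16 mm diameter, 54 mm long, parallel to the balance's x, on top of a thin steel lever on the robot's side. Pinch it from above, fingers closing along the balance's y; it may turn in the fingers. With lever angle a in space it lies at balance x = -0.095, y = -0.150 sin a, z = 0.140 + 0.150 cos a (m). The lever rod is at balance x = -0.066.
- egg_pan: The +y half of the beam: steel arm and pan (124 mm across, centre 160 mm from the pivot), white stoneware bowl, three eggs; fixed to the beam, 0.62 kg nominal. Highest point 46 mm above the pivot when level; reaches to balance x = -0.062. Origin on the pivot, axes turn with the beam. Not to be touched.
- weight_pan: The -y half of the beam: steel arm and pan (124 mm across, centre 160 mm from the pivot), three brass weights; fixed to the beam, 0.62 kg. Highest point 40 mm above the pivot when level. Origin on the pivot, axes turn with the beam. Not to be touched.
- bob: Steel bob 44 mm across, 34 mm high, centre 69 mm above the pivot on the beam's stem, 0.40 kg nominal; makes the beam top-heavy. The dark pointer stands on it, tip 122 mm from the pivot. Origin on the pivot, axes turn with the beam. Not to be touched.
- cup_a: Loose blue stoneware egg cup, 52 mm across, 62 mm high, origin under its foot, left in front of the balance; a bystander.
- cup_b: Loose blue stoneware egg cup like the other, right in front of the balance; a bystander.
- topper: Loose metal egg topper standing on its bell, 44 mm across, 96 mm high, origin under it, to the left; a bystander.
- salt: Loose clear glass salt jar, 48 mm across, 85 mm high, on the table left of the balance; a bystander.
- pepper: Loose amber glass pepper jar, 48 mm across, 85 mm high, on the table left of the balance; a bystander.

How it is judged:
On the way:
1. the beam stays level within 0.1 rad for 5 s without a break (value of joint beam between -0.1 and 0.1 rad), for 5 s.
At the end, for the whole second after the job is handed in: After the 5 s level, the egg pan is back down on its rest (beam below -0.25 rad) and still (under 0.1 rad/s), and the trim handle has been let go and stands still near its own rest angle (within 0.2 rad) (value of joint beam below -0.25 rad and velocity of joint beam between -0.1 and 0.1 rad/s and value of joint trim between -0.2 and 0.2 rad and velocity of joint trim between -0.3 and 0.3 rad/s); the robot touches nothing.
It fails at once if the beam swings faster than 0.8 rad/s (a bang) (velocity of joint beam above 0.8 rad/s or velocity of joint beam below -0.8 rad/s).
It fails at once if the beam, a pan, its load or the bob is touched (contact force between anything else and egg_pan above 0.3 N or contact force between anything else and weight_pan above 0.3 N or contact force between anything else and bob above 0.3 N).
It fails at once if a bystander is shifted by more than 20 mm (distance of any of cup_a, cup_b, topper, salt, pepper from where it was at the start of the episode above 0.02 m).
It also fails if it takes over 72 s, if anything falls off the work surface, if the arm or the gripper's body presses on something with over 40 N, if the wrist force passes 120 N, or if a joint passes its speed limit or range.

## Working session

There is one attempt and no reset: what is moved stays moved. The work goes in short steps, each a Python script; the robot and the scene stay as the last script left them, time stands still between calls to the robot, and variables do not carry over. Pictures are saved under pics/ and viewed, and the job is handed in when it is done.

```bash
ls; mkdir -p pics; python3 - <<'E'
from plant import ctrl
import cv2,numpy as np
s=ctrl.get_state();print(s)
for n in ["scene","top","wrist"]:
    c=ctrl.camera(n);cv2.imwrite(f"pics/{n}0.png",c["pixels"][:,:,::-1]);print(n,c["camera_matrix"],c["position"],c["rotation"]);np.savez(f"{n}0.npz",**c)
print(ctrl.get_state()["time_s"])
E
```

```text
pics
{'time_s': 0.0, 'joint_pos': array([-1.18689005e+00,  2.64764978e-01,  1.60538693e+00,  2.27433428e-05,
        1.27375479e+00, -3.68530877e-02]), 'joint_velocities': array([-0.00049877, -0.00081573, -0.00056584,  0.00058696, -0.00067494,
        0.00108336]), 'effort': array([ 2.43269198e-03, -5.15108943e+01, -3.67317331e+01,  1.26094819e-04,
        1.28230458e-02, -8.48673238e-06]), 'position': array([ 0.27547119, -0.61544519,  0.24694708]), 'orientation': array([[ 4.08446621e-01, -8.46550133e-04,  9.12781814e-01],
       [-9.12779280e-01,  2.15374761e-03,  4.08447485e-01],
       [-2.31167292e-03, -9.99997322e-01,  1.06977512e-04]]), 'wrist_force': array([0.55812947, 0.72088777, 0.00076069]), 'moment': array([ 0.01359408,  0.00716632, -0.01728428]), 'finger_gap': 0.08532098667857119}
scene [[448.70828164   0.         313.59172137]
 [  0.         448.70828164 238.04821076]
 [  0.           0.           1.        ]] [0.93282118 0.78565638 0.83287646] [[-0.846208    0.32365393 -0.42329678]
 [ 0.53275255  0.52929147 -0.66032209]
 [ 0.01033153 -0.78428227 -0.62031813]]
top [[481.07525442   0.         320.85346466]
 [  0.         481.07525442 244.07041999]
 [  0.           0.           1.        ]] [0.29933586 0.0873961  1.20204305] [[ 0.02601293 -0.98119008  0.19128346]
 [-0.99964179 -0.02432709  0.01115684]
 [-0.00629361 -0.19150516 -0.98147143]]
wrist [[335.27700842   0.         320.27127575]
 [  0.         335.27700842 231.18817203]
 [  0.           0.           1.        ]] [ 0.34912227 -0.5829919   0.37245235] [[ 0.4070782  -0.86715132 -0.28694239]
 [-0.9133915  -0.38709328 -0.12599507]
 [-0.00181668  0.31338058 -0.94962588]]
0.15
```

View pics/scene0.png

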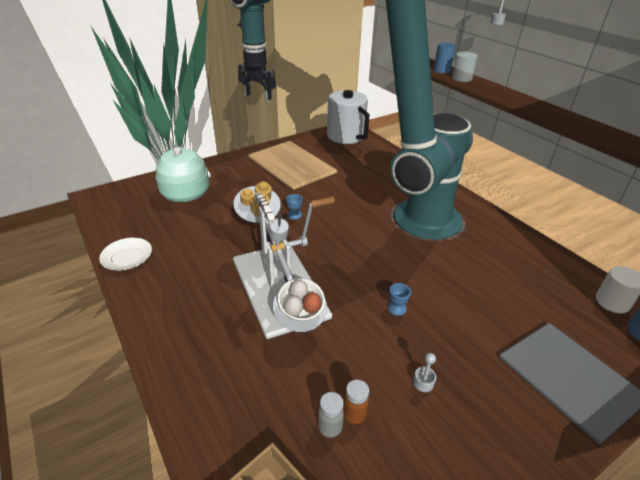

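View pics/top0.png

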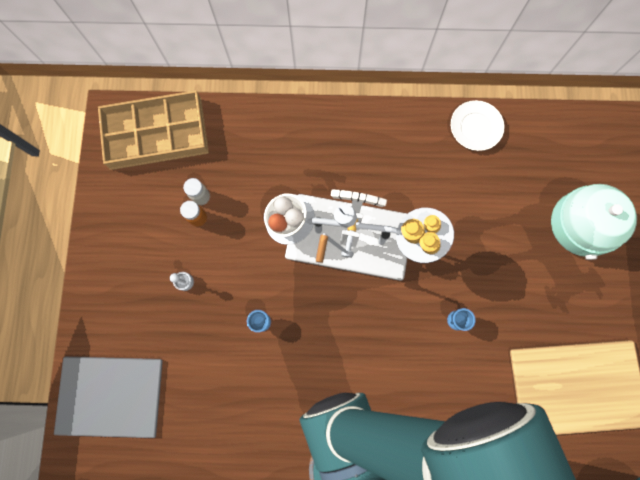

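The scene view shows the balance at about (280,290), with the egg pan down at (300,300), the wooden handle at (322,202) and the brown egg at (312,302). The top view shows the handle at (322,248) and the slab around (350,235). Next I'll measure the balance pose.

```bash
cat > h.py <<'E'
import numpy as np,cv2
def load(n): return dict(np.load(n))
def p3(c):
    K=c["camera_matrix"];z=c["z_map"];v,u=np.mgrid[:480,:640]
    P=np.stack([(u-K[0,2])/K[0,0]*z,(v-K[1,2])/K[1,1]*z,z],-1)
    return P@c["rotation"].T+c["position"]
def proj(c,P):
    q=(np.asarray(P)-c["position"])@c["rotation"];q=q@c["camera_matrix"].T
    return q[...,:2]/q[...,2:]
def ray(c,uv):
    d=c["rotation"]@np.linalg.solve(c["camera_matrix"],[uv[0],uv[1],1.]);return c["position"],d/np.linalg.norm(d)
def tri(c1,u1,c2,u2):
    o1,d1=ray(c1,u1);o2,d2=ray(c2,u2)
    s=np.linalg.lstsq(np.stack([d1,-d2],1),o2-o1,rcond=None)[0]
    a,b=o1+s[0]*d1,o2+s[1]*d2;return (a+b)/2,np.linalg.norm(a-b)
E
python3 - <<'E'
from h import *
t=load("top0.npz");s=load("scene0.npz")
P=p3(t);hsv=cv2.cvtColor(t["pixels"],cv2.COLOR_RGB2HSV)
m=(abs(P[...,2]-.02)<.006)&(hsv[...,1]<50)&(hsv[...,2]>110)
m[:170]=0;m[300:]=0;m[:,:260]=0;m[:,440:]=0
n,l,st,_=cv2.connectedComponentsWithStats(m.astype(np.uint8))
v,u=np.nonzero(m);XY=P[m][:,:2];print(len(XY),P[m][:,2].mean())
# cast pixels on z=.02
K=[]
for a,b in zip(u,v):
    o,d=ray(t,(a,b));K.append((o+d*(.02-o[2])/d[2])[:2])
K=np.array(K,np.float32)
print(cv2.minAreaRect(K),"cast");print(cv2.minAreaRect(XY.astype(np.float32)))
print(np.round(cv2.boxPoints(cv2.minAreaRect(K)),3))
im=t["pixels"].copy();im[m]=[255,0,0]
crop=cv2.resize(im[170:300,250:470],None,fx=3.5,fy=3.5,interpolation=cv2.INTER_NEAREST);cv2.imwrite("pics/slab.png",crop[:,:,::-1])
# handle
def blob(c,box):
    h=cv2.cvtColor(c["pixels"],cv2.COLOR_RGB2HSV);m=np.zeros((480,640),bool);x0,y0,x1,y1=box
    hh=h[y0:y1,x0:x1];m[y0:y1,x0:x1]=(hh[...,0]<20)&(hh[...,1]>130)&(hh[...,2]>90)
    Pc=p3(c)
    m&=(Pc[...,2]>.2)
    n,l,st,ce=cv2.connectedComponentsWithStats(m.astype(np.uint8))
    i=1+np.argmax(st[1:,4]);print(st[i],ce[i],np.median(Pc[l==i],0));return ce[i],l==i
a,ma=blob(t,(300,220,345,275));b,mb=blob(s,(300,185,345,220))
print(tri(t,a,s,b))
for c,mm in((t,ma),(s,mb)): print(cv2.minAreaRect(np.argwhere(mm)[:,::-1].astype(np.float32)))
E
```

```text
4636 0.0199576873303402
((0.5508788824081421, 0.030656486749649048), (0.2981667220592499, 0.16951464116573334), 80.69873809814453) cast
((0.5519682168960571, 0.03032630681991577), (0.29938340187072754, 0.17045940458774567), 80.63957977294922)
[[ 0.443 -0.103]
 [ 0.61  -0.13 ]
 [ 0.659  0.164]
 [ 0.491  0.191]]
[317 236  10  26 149] [321.25503356 248.06711409] [0.46972346 0.0970051  0.28781604]
[311 197  24  11 157] [322.82165605 201.94267516] [0.47255087 0.10291319 0.2839276 ]
(array([0.47018618, 0.09765137, 0.27983696]), np.float64(0.002434099037553827))
((321.1538391113281, 248.23077392578125), (5.883483409881592, 25.49509620666504), 11.309932708740234)
((322.7235412597656, 202.005859375), (7.0502400398254395, 22.452302932739258), 77.47119140625)
```

View pics/slab.png

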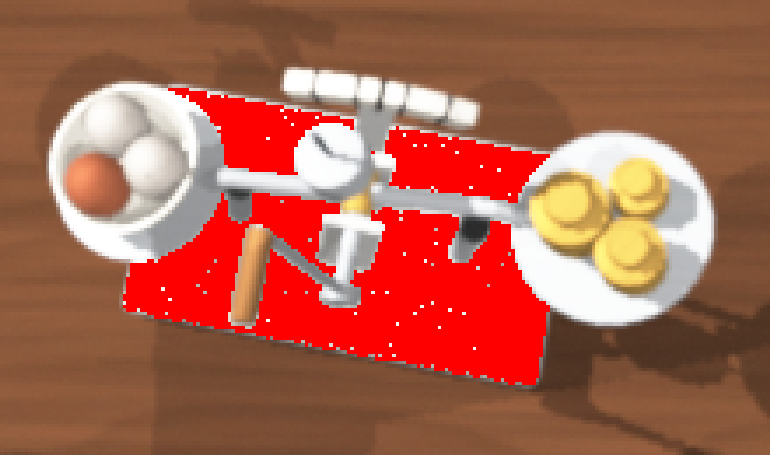

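```bash
cat >> h.py <<'E'
YAW=-0.163; B0=np.array([.5515,.0305,0]); c_,s_=np.cos(YAW),np.sin(YAW)
RB=np.array([[c_,-s_,0],[s_,c_,0],[0,0,1.]])
H0=np.array([.470,.0975,.280])
def Rt(sgn=-1):
    x=sgn*RB[:,1];y=np.array([0,0,-1.]);return np.stack([x,y,np.cross(x,y)],1)
E
python3 - <<'E'
from h import *
from plant import ctrl
print((H0-B0)@RB)
for s in(-1,1):
    print(s,ctrl.inverse_kinematics(H0+[0,0,.1],Rt(s)),ctrl.inverse_kinematics(H0,Rt(s)))
s=ctrl.get_state()
R=s["orientation"]
ctrl.move_straight(s["position"]+[0,0,.18],speed=.3)
ctrl.move_to(H0+[0,0,.1],Rt(-1))
st=ctrl.get_state();print(st["time_s"],st["position"])
# timing
p=H0+[0,0,.1]
for d,sp in((.003,.15),(-.003,.15),(.01,.15),(-.01,.15),(.003,1.),(-.003,1.),(.01,.5),(-.01,.5)):
    t0=ctrl.get_state()["time_s"];
    ctrl.move_straight(p+RB[:,1]*d if d>0 else p,speed=sp);s=ctrl.get_state()
    print(d,sp,round(s["time_s"]-t0,4),np.round((s["position"]-p)@RB*1000,2))
for d in(.003,0):
    q=ctrl.inverse_kinematics(p+RB[:,1]*d,Rt(-1))
    t0=ctrl.get_state()["time_s"];ctrl.move_j(q);s=ctrl.get_state();print("j",s["time_s"]-t0,np.round((s["position"]-p)@RB*1000,2))
for n in("scene","wrist","top"):
    c=ctrl.camera(n);cv2.imwrite(f"pics/{n}1.png",c["pixels"][:,:,::-1])
print(ctrl.get_state()["time_s"])
E
```

```text
[-0.09129241  0.05288616  0.28      ]
-1 [ 1.52648001e-01 -1.66728015e-01  1.81638471e+00 -4.44089210e-16
  1.49193596e+00  1.88644433e+00] [ 1.52648001e-01 -1.31168447e-01  1.96523945e+00 -4.44089210e-16
  1.30752165e+00  1.88644433e+00]
1 [ 1.52648001e-01 -1.66728015e-01  1.81638471e+00 -4.44089210e-16
  1.49193596e+00 -1.25514833e+00] [ 1.52648001e-01 -1.31168447e-01  1.96523945e+00 -4.44089210e-16
  1.30752165e+00 -1.25514833e+00]
3.5167 [0.47028063 0.09701453 0.38004556]
0.003 0.15 0.25 [ 0.22  2.88 -0.01]
-0.003 0.15 0.25 [ 0.05 -0.27  0.  ]
0.01 0.15 0.25 [-4.000e-02  1.029e+01 -1.000e-02]
-0.01 0.15 0.25 [-0.02 -0.41  0.03]
0.003 1.0 0.25 [0.   3.27 0.03]
-0.003 1.0 0.25 [ 0.01 -0.11 -0.01]
0.01 0.5 0.25 [-0.04 10.3  -0.07]
-0.01 0.5 0.25 [-0.   -0.44  0.02]
j 0.25 [-0.01  3.25  0.  ]
j 0.25 [ 0.   -0.11 -0.  ]
6.1667
```

View pics/scene1.png

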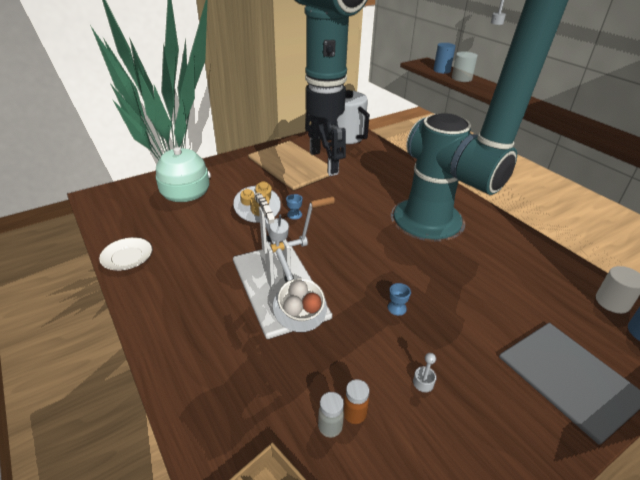

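View pics/wrist1.png

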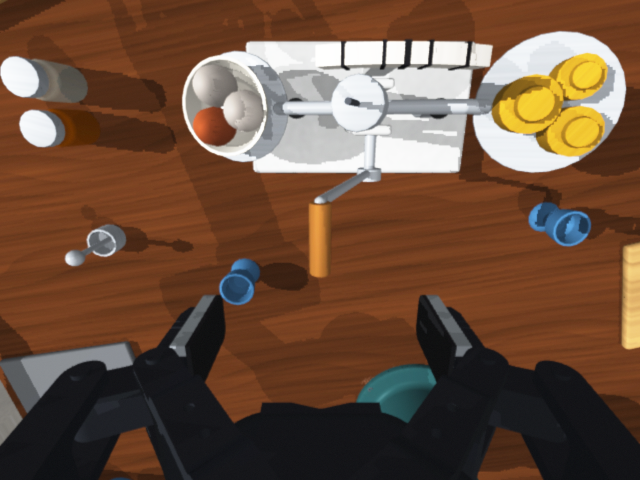

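View pics/top1.png

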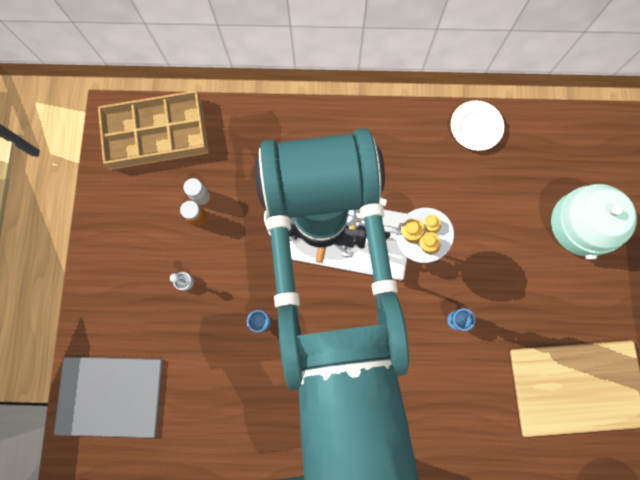

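The scene view shows the egg pan unobstructed: brown egg at (312,302), with the gripper above the handle at (322,202). The wrist view has the handle at (319,238), centred between the jaws. Every move takes at least 0.25 s, so one control cycle is about 0.3 s. I'll check that a controller can work at that rate offline first.

```bash
cat > ctl.py <<'E'
import numpy as np
from scipy.linalg import solve_discrete_are,expm
from scipy.integrate import quad
DT=.30;TC=.05;TM=.25
def mj(s): s=np.clip(s,0,1);return s**3*(10-15*s+6*s*s)
def prof(t): return mj((t-TC)/TM)   # fraction of the step done at time t in cycle
def sub(x,M,a,ad,I,kg,n=.005):
    th,w=x;acc=(kg*th+M+.18*(a-th)+.008*(ad-w)-.004*w)/I
    w+=acc*n;th+=w*n;return th,w
def cyc(x,M,a0,a1,I,kg,stop=True,n=.005,T=DT):
    vm=abs(x[1])
    for i in range(int(round(T/n))):
        t=i*n;f,g=prof(t),prof(t+n);a=a0+(a1-a0)*(f+g)/2;ad=(a1-a0)*(g-f)/n
        x=sub(x,M,a,ad,I,kg,n)
        if stop and x[0]<-.28: x=(-.28,max(0,x[1]))
        vm=max(vm,abs(x[1]))
    return np.array(x),vm
I0,KG=.033,.29
def lin():
    f=lambda th,w,M,a0,a1:cyc((th,w),M,a0,a1,I0,KG,False)[0]
    E=np.eye(5);return np.stack([f(*e) for e in E],1)
L=lin();A=L[:,:2];BM=L[:,2:3];Ba0=L[:,3:4];Ba1=L[:,4:5]
# LQR on [th-r, w, a_prev-aeq], u=a_cmd-aeq
Al=np.block([[A,Ba0],[np.zeros((1,3))]]);Bl=np.vstack([Ba1,[[1]]])
Q=np.diag([1,.15,.0]);Rr=np.array([[.15]])
P=solve_discrete_are(Al,Bl,Q,Rr);Kl=np.linalg.solve(Rr+Bl.T@P@Bl,Bl.T@P@Al)
class KF:
    def __init__(s,th,M):
        s.x=np.array([th,0.,M]);s.P=np.diag([1e-5,1e-4,2e-4])
        s.F=np.block([[A,BM],[np.zeros((1,2)),np.eye(1)]])
    def pred(s,a0,a1):
        s.x=s.F@s.x+np.concatenate([(Ba0*a0+Ba1*a1)[:,0],[0]])
        s.P=s.F@s.P@s.F.T+np.diag([1e-5,3e-4,2e-6])
    def upd(s,y,r=.004**2):
        H=np.array([[1.,0,0]]);S=s.P[0,0]+r;K=s.P[:,0]/S
        s.x=s.x+K*(y-s.x[0]);s.P=s.P-np.outer(K,s.P[0])
    def cmd(s,r,ap):
        aeq=-(s.x[2]+(KG-.18)*r)/.18
        z=np.array([s.x[0]-r,s.x[1],ap-aeq]);u=aeq-(Kl@z)[0]
        return float(np.clip(u,ap-.35,ap+.35).clip(-.7,.7))
E
cat > sim.py <<'E'
from ctl import *
rng=np.random.default_rng(0)
print("K",Kl,"eig",np.abs(np.linalg.eigvals(Al-Bl@Kl)))
bad=0;res=[]
for tr in range(300):
    I=.033*rng.uniform(.88,1.12);kg=rng.uniform(.25,.33);M=rng.uniform(-.045,.045)
    if kg*.28-M< .002: continue
    x=np.array([-.28,0.]);ap=-.36;vm=0;kf=None;r=-.28;lev=0;best=0;ph="ramp";hist=[];amax=0;late=0
    off=rng.normal(0,.015);  # measurement offset
    th_hist=[]
    for k in range(110):
        y=x[0]+rng.normal(0,.003)
        if ph=="ramp":
            if y>-.28+.012:
                ph="go";kf=KF(-.28,-.18*(ap-.02)+.11*.28);kf.upd(y)
            else: cmd=ap+.04
        if ph!="ramp":
            if ph=="go": r=min(r+.05,0)
            kf.upd(y) if hist and hist[-1]!="ramp" else None
            cmd=kf.cmd(r,ap)
        xn,v=cyc(x,M,ap,cmd+rng.normal(0,.001),I,kg);vm=max(vm,v)
        if kf: kf.pred(ap,cmd)
        hist.append(ph);ap=cmd;x=xn;amax=max(amax,abs(ap))
        lev=lev+.3 if abs(x[0]+off)<.1 else 0;best=max(best,lev);th_hist.append(x[0])
    late=np.abs(th_hist[60:]).max();res.append((vm,best,late,amax))
res=np.array(res);print(len(res));print(np.percentile(res,[0,5,50,95,100],axis=0).round(3))
E
python3 sim.py
```

```text
K [[2.00489795 0.94687123 0.60493008]] eig [4.54787246e-01 1.03570818e-01 6.19186261e-16]
300
[[1.87000000e-01 3.00000000e-01 1.10000000e-02 3.20000000e-01]
 [2.31000000e-01 6.00000000e-01 1.30000000e-02 3.20000000e-01]
 [6.12000000e-01 2.49000000e+01 1.90000000e-02 5.55000000e-01]
 [1.04158305e+19 2.79000000e+01 6.37175380e+18 7.00000000e-01]
 [3.72833498e+22 2.88000000e+01 1.84413420e+22 7.00000000e-01]]
```

```bash
cat >> h.py <<'E'
def eggmeas(c,prev=None):
    h=cv2.cvtColor(c["pixels"],cv2.COLOR_RGB2HSV);y0,y1,x0,x1=225,330,270,345
    hh=h[y0:y1,x0:x1].astype(int);m=((hh[...,0]<12)|(hh[...,0]>172))&(hh[...,1]>125)&(hh[...,2]>105)
    n,l,st,ce=cv2.connectedComponentsWithStats(m.astype(np.uint8))
    i=1+np.argmax(st[1:,4]);mm=np.zeros((480,640),bool);mm[y0:y1,x0:x1]=l==i
    P=p3(c)[mm&(c["z_map"]>0)];return ce[i]+[x0,y0],st[i,4],np.median(P,0),mm
E
python3 - <<'E'
from h import *
from plant import ctrl
c0=load("scene0.npz");fr=[c0]+[ctrl.camera("scene") for _ in range(3)]
PV=B0+[0,0,.14]
for c in fr:
    uv,n,P,mm=eggmeas(c);q=(P-PV)@RB;print(uv,n,P,q)
c=fr[-1];np.savez("scene2.npz",**c);im=c["pixels"].copy();im[mm]=[0,0,255];cv2.imwrite("pics/egg.png",cv2.resize(im[170:340,200:380],None,fx=4,fy=3.5,interpolation=cv2.INTER_NEAREST)[:,:,::-1])
# candidate map
d=P-c["position"];d/=np.linalg.norm(d);q=((P+.012*d)-PV)@RB
for th in np.arange(-.28,.3,.07):
    t=th+.28;qq=[q[0],q[1]*np.cos(t)-q[2]*np.sin(t),q[1]*np.sin(t)+q[2]*np.cos(t)];print(round(th,2),proj(c,PV+RB@qq))
w=ctrl.camera("wrist");h=cv2.cvtColor(w["pixels"],cv2.COLOR_RGB2HSV);m=(h[...,0]<20)&(h[...,1]>150)&(h[...,2]>150);m[:190]=0;m[285:]=0;m[:,:300]=0;m[:,340:]=0
uv=np.argwhere(m).mean(0)[::-1];print("handle wrist",uv,m.sum(),proj(w,H0));o,dd=ray(w,uv);print((o+dd*(.281-o[2])/dd[2]), ctrl.get_state()["position"])
E
```

```text
[311.73880597 302.35447761] 268 [0.57073187 0.21649008 0.12197038] [-0.01120537  0.1866457  -0.01802962]
[311.82239382 302.61003861] 259 [0.5705492  0.21709592 0.12082345] [-0.01148393  0.18721386 -0.01917655]
[311.83011583 302.65250965] 259 [0.57022336 0.21696382 0.12106637] [-0.01178402  0.18703064 -0.01893363]
[311.82239382 302.64478764] 259 [0.57042926 0.21710168 0.12089509] [-0.01160322  0.18720007 -0.01910491]
-0.28 [311.92914251 302.85824994]
-0.21 [312.24362711 299.28481375]
-0.14 [312.40473392 295.34570559]
-0.07 [312.40735916 291.05850154]
0.0 [312.24764205 286.44483042]
0.07 [311.9231059  281.53034611]
0.14 [311.43278083 276.34460914]
0.21 [310.77730263 270.92087237]
0.28 [309.95898257 265.29576992]
handle wrist [317.40510367 239.51674641] 1254 [320.22666779 239.46287672]
[0.47064095 0.09942562 0.281     ] [0.46999545 0.09753668 0.38000828]
```

View pics/egg.png

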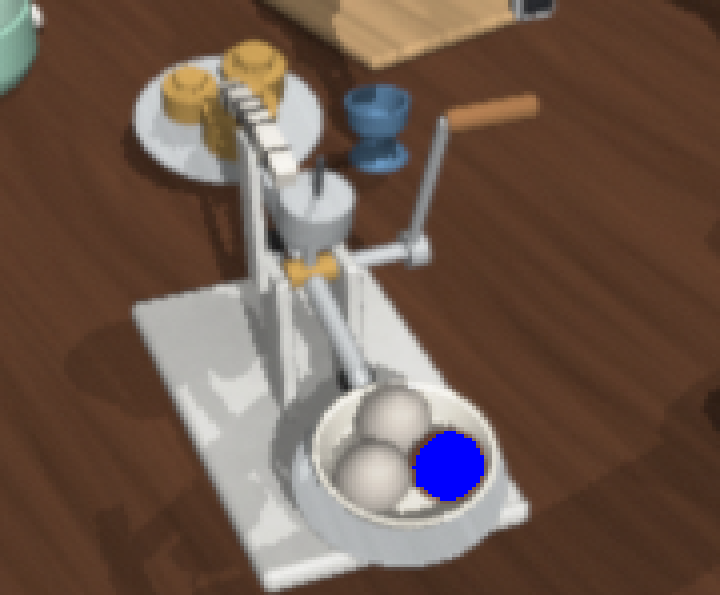

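```bash
sed -i 's/1e-5,1e-4,2e-4\])/1e-5,6e-3,1e-4])/; s/s.x=np.array(\[th,0.,M\])/s.x=np.array([th,.06,M])/' ctl.py
sed -i 's/-.28+.012/-.28+.009/; s/cmd=ap+.04/cmd=ap+(.05 if ap<.1 else .025)/; s/KF(-.28,/KF(y,/; s/kf.upd(y)$/pass/; s/rng.normal(0,.003)/rng.normal(0,.002)/' sim.py
sed -i 's/range(110)/range(120)/;s/th_hist\[60:\]/th_hist[60:]/' sim.py
cat >> sim.py <<'E'
E
for q in .05 .15 .4; do for r in .05 .3; do sed -i "s/^Q=.*/Q=np.diag([1,$q,0]);Rr=np.array([[$r]])/" ctl.py; echo $q $r; python3 sim.py;done;done
```

```text
.05 .05
K [[2.48654229 1.06977347 0.67320226]] eig [1.94790757e-01 1.94790757e-01 3.47553184e-15]
300
[[1.33e-01 2.76e+01 8.00e-03 3.10e-01]
 [1.52e-01 2.79e+01 1.00e-02 3.10e-01]
 [1.99e-01 3.09e+01 1.40e-02 3.10e-01]
 [3.18e-01 3.27e+01 1.90e-02 4.65e-01]
 [4.00e-01 3.30e+01 2.40e-02 5.31e-01]]
.05 .3
K [[1.83624106 0.83606805 0.53108855]] eig [4.20265394e-01 4.20265394e-01 1.05584834e-16]
300
[[1.170e-01 2.730e+01 8.000e-03 3.100e-01]
 [1.350e-01 2.790e+01 9.000e-03 3.100e-01]
 [1.810e-01 3.075e+01 1.300e-02 3.100e-01]
 [3.300e-01 3.270e+01 1.800e-02 4.510e-01]
 [3.960e-01 3.360e+01 2.400e-02 5.050e-01]]
.15 .05
K [[2.3359595  1.09081162 0.69567329]] eig [4.61452231e-01 1.36446843e-16 1.51755553e-01]
300
[[1.27e-01 2.73e+01 8.00e-03 3.10e-01]
 [1.47e-01 2.79e+01 9.00e-03 3.10e-01]
 [1.90e-01 3.09e+01 1.30e-02 3.10e-01]
 [3.13e-01 3.27e+01 1.80e-02 4.65e-01]
 [4.33e-01 3.30e+01 2.20e-02 5.35e-01]]
.15 .3
K [[1.8018327  0.85820667 0.54899406]] eig [4.38882743e-01 2.72616607e-01 1.48083478e-15]
300
[[1.14e-01 2.73e+01 8.00e-03 3.10e-01]
 [1.31e-01 2.79e+01 9.00e-03 3.10e-01]
 [1.76e-01 3.06e+01 1.30e-02 3.10e-01]
 [3.27e-01 3.27e+01 1.80e-02 4.51e-01]
 [3.92e-01 3.36e+01 2.30e-02 5.07e-01]]
.4 .05
K [[2.12484238 1.11792037 0.72541898]] eig [6.21359923e-01 3.49161724e-01 5.16100702e-16]
300
[[1.12e-01 2.73e+01 8.00e-03 3.10e-01]
 [1.35e-01 2.79e+01 9.00e-03 3.10e-01]
 [1.79e-01 3.06e+01 1.20e-02 3.10e-01]
 [3.08e-01 3.24e+01 1.70e-02 4.65e-01]
 [5.01e-01 3.30e+01 2.00e-02 5.40e-01]]
.4 .3
K [[1.73905404 0.89801361 0.58123164]] eig [6.20970645e-01 2.70280398e-02 1.41736417e-15]
300
[[1.0600e-01 2.7300e+01 8.0000e-03 3.1000e-01]
 [1.2600e-01 2.7885e+01 8.0000e-03 3.1000e-01]
 [1.6900e-01 3.0600e+01 1.2000e-02 3.1000e-01]
 [3.2000e-01 3.2700e+01 1.6000e-02 4.5000e-01]
 [3.8600e-01 3.3300e+01 2.1000e-02 5.1000e-01]]
```

```bash
sed -i "s/^Q=.*/Q=np.diag([1,.2,0]);Rr=np.array([[.15]])/" ctl.py; sed -i 's/^H0=.*/H0=np.array([.4703,.0985,.280])/' h.py
python3 - <<'E'
from h import *
from plant import ctrl
ctrl.move_straight(H0+[0,0,-.002],Rt(-1),speed=.08)
s=ctrl.get_state();print(s["time_s"],s["position"],s["wrist_force"])
ctrl.close_gripper(25)
s=ctrl.get_state();print(s["time_s"],s["position"],s["wrist_force"],s["finger_gap"])
c=ctrl.camera("scene");w=ctrl.camera("wrist");uv,n,P,mm=eggmeas(c);print(uv,n,(P-B0-[0,0,.14])@RB,(s["position"]-B0)@RB)
cv2.imwrite("pics/s3.png",c["pixels"][:,:,::-1]);cv2.imwrite("pics/w3.png",w["pixels"][:,:,::-1])
E
```

```text
7.7917 [0.47076551 0.09856935 0.27875899] [-0.18791394  0.16280759 -0.44535519]
8.425 [0.47031411 0.098554   0.27810678] [-0.38035024  0.14377516  0.17228352] 0.014941912297289141
[311.83011583 302.65250965] 259 [-0.01138293  0.18720163 -0.01888858] [-0.09115351  0.05397716  0.27810678]
```

View pics/s3.png

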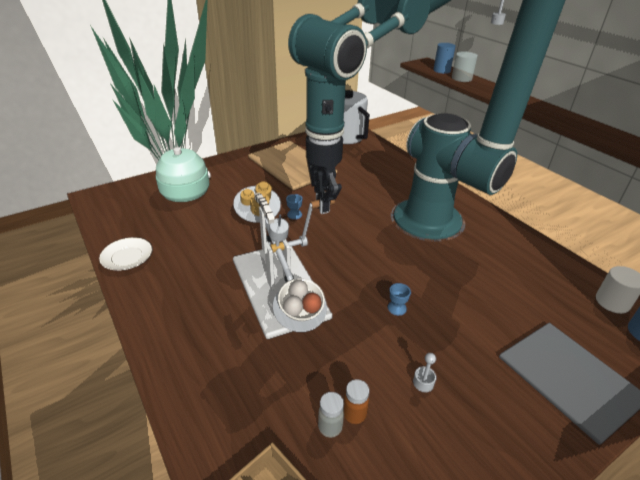

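View pics/w3.png

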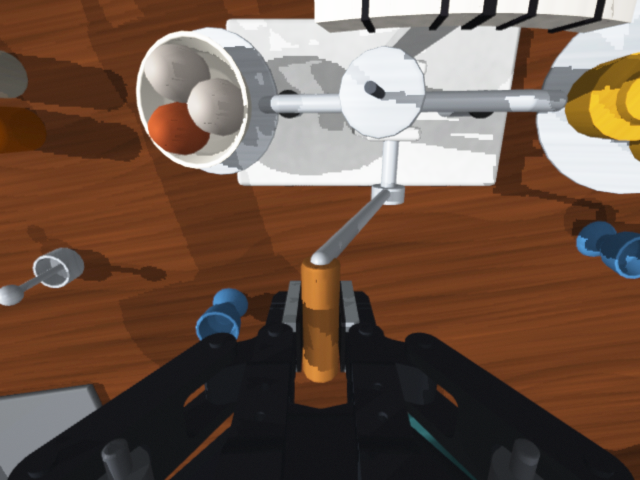

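Handle gripped (gap 14.9 mm, handle between the pads at (320,320) in the wrist view), and the egg pan hasn't moved. I'll write one loop that runs both on the simulation and on the robot, and test it in simulation first.

```bash
cat > run.py <<'E'
from ctl import *
def run(measure,move,a0,log=lambda *a:None,kmax=150):
    ap=a0;ph="ramp";kf=None;r=-.28;lvl=0;k=0
    while k<kmax:
        k+=1;y=measure(kf.x[0] if kf else -.28)
        if ph=="ramp":
            if y>-.271: ph="go";kf=KF(y,-.18*(ap-.02)+.11*.28)
            else: cmd=ap+(.05 if ap<.1 else .025)
            if ph=="ramp" and cmd>.65: return "no lift"
        elif ph in("go","hold","down") : kf.upd(y)
        if ph in("go","hold","down"):
            if ph=="go":
                r=min(r+.05,0)
                if r==0: ph="hold"
            if ph=="hold":
                lvl=lvl+1 if abs(y)<.07 else 0
                if lvl>=28: ph="down"
            if ph=="down":
                r=max(r-.03,-.29)
                if y<-.255: ph="rest"
            if ph!="rest": cmd=kf.cmd(r,ap)
        if ph=="rest":
            if ap<=a0+.02+1e-9: return "ok"
            cmd=max(ap-.05,a0+.02)
        log(k,ph,y,kf.x if kf else None,ap,cmd)
        move(ap,cmd)
        if kf: kf.pred(ap,cmd)
        ap=cmd
    return "timeout"
if __name__=="__main__":
    rng=np.random.default_rng(1);R=[]
    for tr in range(400):
        I=.033*rng.uniform(.88,1.12);kg=rng.uniform(.25,.33);M=rng.uniform(-.045,.045)
        S=dict(x=np.array([-.28,0.]),vm=0,lev=0,best=0,n=0,vend=0);off=rng.normal(0,.01);bias=rng.normal(0,.02)
        def me(p): return S["x"][0]+rng.normal(0,.0015)+off*(S["x"][0]+.28)/.28
        def mo(a,b):
            g=rng.normal(0,.001);S["x"],v=cyc(S["x"],M,a+bias,b+bias+g,I,kg);S["vm"]=max(S["vm"],v);S["n"]+=1
            S["lev"]=S["lev"]+.3 if abs(S["x"][0])<.095 else 0;S["best"]=max(S["best"],S["lev"])
        o=run(me,mo,-.368);R.append((S["vm"],S["best"],S["n"]*.3,S["x"][0],o!="ok"))
    print(np.percentile(np.array(R,float),[0,1,50,99,100],axis=0).round(3))
E
python3 run.py
```

```text
[[ 0.113  9.6   16.8   -0.28   0.   ]
 [ 0.12   9.6   17.1   -0.28   0.   ]
 [ 0.179  9.9   20.7   -0.28   0.   ]
 [ 0.362 11.4   25.203 -0.28   0.   ]
 [ 0.4   12.    25.8   -0.28   0.   ]]
```

```bash
cat > real.py <<'E'
from h import *
from run import run
from plant import ctrl
import pickle
PV=B0+[0,0,.14];A0=-.368;R=Rt(-1)
def tcp(a): return B0+RB@np.array([-.0912,-.15*np.sin(a),.138+.15*np.cos(a)])
c0=ctrl.camera("scene");uv0,n0,P0,_=eggmeas(c0)
d=P0-c0["position"];d/=np.linalg.norm(d);q=(P0+.012*d-PV)@RB
T=np.linspace(-.33,.33,200);t=T+.28
Q=np.stack([0*t+q[0],q[1]*np.cos(t)-q[2]*np.sin(t),q[1]*np.sin(t)+q[2]*np.cos(t)],1)
V=proj(c0,PV+Q@RB.T)[:,1];V=V-np.interp(-.28,T,V)+uv0[1]
def ang(P): z=(P-PV)@RB;return np.arctan2(z[2],z[1])
frames=[];last={}
def measure(p):
    s=ctrl.get_state();c=ctrl.camera("scene");uv,n,P,_=eggmeas(c);frames.append((s["time_s"],c["pixels"]))
    y=float(np.interp(-uv[1],-V,T));y3=ang(P)-ang(P0)-.28;last.update(t=s["time_s"],n=n,y3=y3,f=s["wrist_force"],e=(s["position"]-last.get("cmd",tcp(A0)))@RB)
    if n<150 or abs(y-y3)>.06: print("!! odd",uv,n,y,y3,p)
    return y
def move(a,b): last["cmd"]=tcp(b);ctrl.move_straight(tcp(b),R,speed=1.)
def log(k,ph,y,x,a,b): print(k,ph,f"{last['t']:.2f} y{y:+.3f} y3{last['y3']:+.3f} n{last['n']}",None if x is None else np.round(x,3),f"a{a:+.3f}>{b:+.3f}","F",np.round(last["f"],1),"e",np.round(last["e"]*1e3,1))
try: print(run(measure,move,A0,log))
finally: pickle.dump(frames,open("frames.pkl","wb"))
print(ctrl.get_state()["time_s"])
E
python3 real.py
```

```text
1 ramp 8.57 y-0.279 y3-0.278 n260 None a-0.368>-0.318 F [-0.9  0.1  0.4] e [0.1 0.  0.2]
2 ramp 8.88 y-0.279 y3-0.280 n260 None a-0.318>-0.268 F [-0.2  2.2  2. ] e [ 0.1 -0.1  0.4]
3 ramp 9.18 y-0.279 y3-0.277 n258 None a-0.268>-0.218 F [-0.9  1.7  2.7] e [0.1 0.1 0.3]
4 ramp 9.47 y-0.279 y3-0.277 n258 None a-0.218>-0.168 F [-1.1  1.8  5. ] e [ 0.1 -0.   0.4]
5 ramp 9.78 y-0.278 y3-0.277 n259 None a-0.168>-0.118 F [-1.7  3.6  5.5] e [0.1 0.1 0.3]
6 ramp 10.07 y-0.279 y3-0.280 n259 None a-0.118>-0.068 F [-0.3  1.8  4.3] e [ 0.1 -0.2  0.1]
7 ramp 10.38 y-0.279 y3-0.280 n257 None a-0.068>-0.018 F [0.3 2.1 3.7] e [ 0.1 -0.1  0. ]
8 ramp 10.68 y-0.280 y3-0.282 n259 None a-0.018>+0.032 F [1.  1.6 2.8] e [ 0.1 -0.3 -0.2]
9 ramp 10.97 y-0.278 y3-0.282 n260 None a+0.032>+0.082 F [2.3 1.8 0.9] e [ 0.1 -0.2 -0.2]
10 go 11.28 y-0.269 y3-0.271 n262 [-0.269  0.06   0.02 ] a+0.082>+0.020 F [2.6 1.7 1.6] e [ 0.1 -0.2  0.1]
11 go 11.57 y-0.243 y3-0.244 n270 [-0.243  0.075  0.021] a+0.020>+0.033 F [ 0.5 -1.   4.4] e [ 0.1 -0.2  0.3]
12 go 11.88 y-0.205 y3-0.206 n270 [-0.205  0.148  0.026] a+0.033>-0.1
[... 4520 characters left out ...]
9] e [-0.   0.1 -0.1]
54 rest 24.48 y-0.279 y3-0.282 n259 [-0.3   -0.152  0.03 ] a-0.056>-0.106 F [0.7 0.3 2.9] e [-0.  -0.2 -0.1]
55 rest 24.77 y-0.279 y3-0.280 n257 [-0.368 -0.325  0.03 ] a-0.106>-0.156 F [ 1.3 -0.3  1.2] e [-0.1  0.1 -0.4]
56 rest 25.07 y-0.279 y3-0.279 n260 [-0.51  -0.654  0.03 ] a-0.156>-0.206 F [ 0.2 -0.8  1.9] e [-0.1  0.1 -0.1]
57 rest 25.38 y-0.279 y3-0.278 n260 [-0.784 -1.218  0.03 ] a-0.206>-0.256 F [-0.1 -0.2  2.9] e [-0.   0.5 -0. ]
58 rest 25.68 y-0.279 y3-0.281 n259 [-1.28  -2.158  0.03 ] a-0.256>-0.306 F [ 2.1 -0.8  1.7] e [-0.1  0.5 -0.2]
59 rest 25.98 y-0.279 y3-0.281 n259 [-2.143 -3.708  0.03 ] a-0.306>-0.348 F [-1.  -1.8  1.4] e [-0.1  0.3 -0.2]
ok
26.325
```

The beam stayed within ±0.04 rad for about 9 s, from t≈13 to 22 s, and then came down gently. Before letting go I'll check the level independently, using the pointer in the stored frames.

```bash
python3 - <<'E'
import pickle,cv2,numpy as np
f=pickle.load(open("frames.pkl","rb"))
o=[cv2.resize(f[i][1][175:340,225:345],None,fx=3.3,fy=3.3,interpolation=cv2.INTER_CUBIC) for i in (35,58)]
cv2.imwrite("pics/lev.png",np.hstack(o)[:,:,::-1])
E
```

```text
(no output)
```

View pics/lev.png

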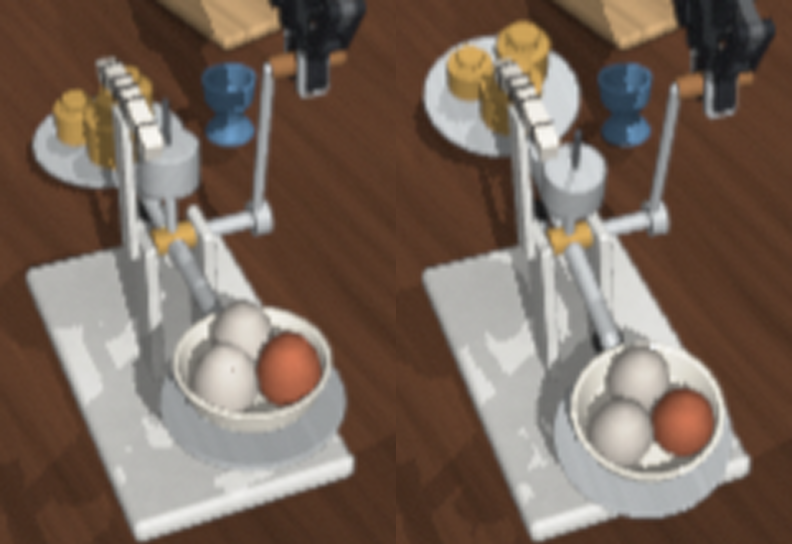

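```bash
python3 - <<'E'
from h import *
c=load("scene0.npz")
for th in(-.28,-.1,-.05,0,.05,.1):
    print(th,(proj(c,B0+[0,0,.14]+RB@[0,-.122*np.sin(th),.122*np.cos(th)])-[225,175])*3.3)
E
```

```text
-0.28 [184.24431679 130.08872252]
-0.1 [173.38510387 108.08574956]
-0.05 [170.41122506 102.83975732]
0 [167.47276046  97.99387415]
0.05 [164.57824246  93.55785023]
0.1 [161.73583703  89.53969944]
```

In the left (level) panel the pointer tip is at about (166,97), against a predicted (167,98) for θ = 0. At rest it's at (181,131), against (184,130) for −0.28. The level reading holds, so I'll release.

```bash
python3 - <<'E'
from h import *
from plant import ctrl
ctrl.gripper_open();ctrl.dwell(1.0)
c=ctrl.camera("scene");print(eggmeas(c)[:3])
s=ctrl.get_state();ctrl.move_straight(s["position"]+[0,0,.14],speed=.1);ctrl.dwell(1.)
c=ctrl.camera("scene");w=ctrl.camera("wrist");print(eggmeas(c)[:3]);s=ctrl.get_state();print(s["time_s"],s["position"],s["wrist_force"],s["finger_gap"])
h=cv2.cvtColor(w["pixels"],cv2.COLOR_RGB2HSV);m=(h[...,0]<20)&(h[...,1]>150)&(h[...,2]>150);m[:150]=0;m[285:]=0;m[:,:290]=0;m[:,350:]=0
uv=np.argwhere(m).mean(0)[::-1];o,dd=ray(w,uv);g=o+dd*(.281-o[2])/dd[2];print(uv,m.sum(),g,np.arcsin(-((g-B0)@RB)[1]/.15))
cv2.imwrite("pics/w4.png",w["pixels"][:,:,::-1]);cv2.imwrite("pics/s4.png",c["pixels"][:,:,::-1])
E
```

```text
(array([311.82375479, 302.62835249]), np.int32(261), array([0.57040624, 0.21661567, 0.12072267]))
(array([311.88030888, 302.6023166 ]), np.int32(259), array([0.57064095, 0.21661774, 0.12126546]))
30.7083 [0.46979974 0.09577752 0.4190015 ] [-0.20356776 -0.29386971  0.88957132] 0.08567404147793058
[315.76875642 223.48406989] 973 [0.47073426 0.09933554 0.281     ] -0.3741091908310025
```

View pics/w4.png

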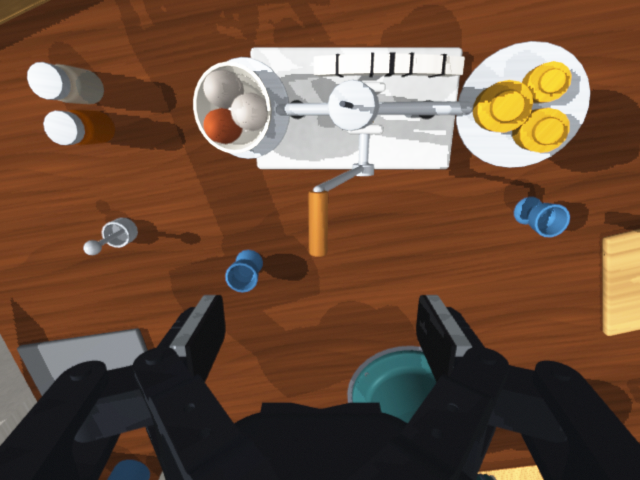

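View pics/s4.png

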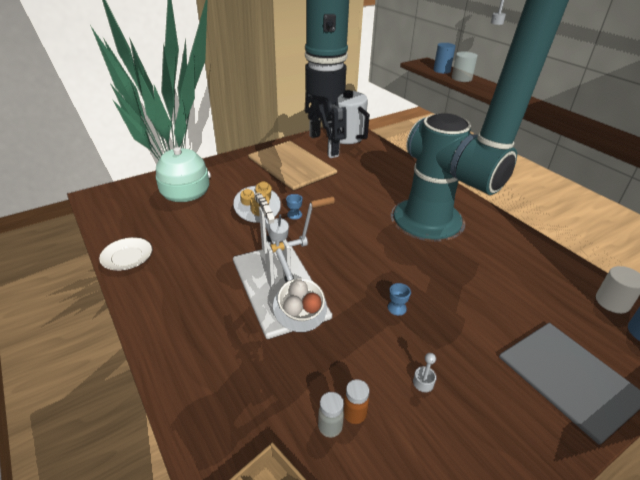

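The handle is free at about (318,224) in the wrist view, with the lever at −0.37 rad (trim ≈ −0.09). The egg is back at its starting pixel (312,302.6) and the bystanders haven't moved.

```bash
python3 -c "
from plant import ctrl
ctrl.hand_in();print(ctrl.get_state()['time_s'])"
```

```text
the job is handed in; nothing more can be done
the job is handed in; nothing more can be done
```

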